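# Index the inspection lens to the brass nut

### The job

Bring the inspection lens over the brass nut: hook a fingertip under the red pull ring, lift the spring pin out of its hole, swing the lens arm one hole towards the nut, and let the pin drop fully home in that hole. Leave the nut and the two steel nozzles standing where they are, and finish clear of everything.

Things in the scene. Friction and masses are not known exactly. Their poses are not given: they have to be found in the camera images.
- fixture: Inspection fixture bolted to the bench; origin on the bench under its pivot, x towards the middle hole, y to the left of x, z up. Grey base 10 mm thick, dark column, pale aluminium index plate (top 95 mm above the bench) with five 14 mm holes 120 mm from the pivot, 0.384 rad apart. Three black 60 mm pads, 12 mm above the bench and 235 mm from the pivot, in line with the three middle holes.
- pivot (a point): Point on the upright pivot axis of the fixture, 98 mm above the bench; axes as the fixture's.
- lens_arm (a joint): Angle of the blue lens arm about its pivot, rad: 0 at the middle hole (start), growing counter-clockwise seen from above (outer end to the fixture's +y); holes at -0.768, -0.384, 0, 0.384, 0.768. Bar 30 mm wide, top 110 mm above the bench. Friction about 0.12 N m: it stays where it is left. Pin seated: about 0.02 rad of play either way.
- lens_centre (a point): Centre of the round lens (88 mm outside, black rim) at the outer end of the arm, 235 mm from the pivot and 104 mm above the bench. It moves with the arm; x points outwards along the arm, z up.
- index_pin (a joint): Lift of the spring pin, m: 0 fully down, 0.022 at the upper stop. Steel pin 10 mm thick, round tip, in a housing on the arm 120 mm from the pivot. It sits 12 mm deep in the plate: lifted more than that, the arm can swing. The spring takes 4 N at first, 7 N at the top. Let go between holes, the pin rides on the plate and drops by itself into the next hole the arm is swung to.
- ring_centre (a point): Centre of the red pull ring on the pin (moves with both). 56 mm opening, round wire 7 mm thick; at rest 172 mm above the bench. x points out along the arm, y across it, z up. The ring stands across the arm, its top leaning 25 degrees outwards. A fingertip pointing 45 degrees down and outwards, from the pivot side, passes through; beyond the ring is free space down to the arm, 62 mm lower.
- brass_nut: Brass-coloured hexagon union nut, 19 x 22 mm, 16 mm tall, standing loose on the left or the right pad (one hole from the middle); origin at the centre of its underside, z up.
- checked_nozzle: Steel injector nozzle, 18 mm across, 54 mm tall, standing loose on the middle pad under the lens at the start; origin at the centre of its underside, z up.
- waiting_nozzle: Steel injector nozzle, 18 mm across, 54 mm tall, standing loose on the other side pad; origin at the centre of its underside, z up.

How it is judged:
By the outcome, as a careful person would: the job done as asked, in the order asked, and still so for the second after the job is handed in, with the robot touching nothing.
It also fails if it takes over 51 s, if anything falls off the work surface, if the arm or the gripper's body presses on something with over 40 N, if the wrist force passes 120 N, or if a joint passes its speed limit or range.

### The arm

A 6-joint arm with a two-finger parallel gripper is mounted at the origin on a cart in front of the work surface, level with it; the furniture and walls round the work are solid. World frame = base frame: x ahead of the robot, y to its left, z up, the work surface at z = 0. Lengths are in m, angles in rad, forces in N, time in s.
With the tool pointing down it reaches from about 0.3 to 0.85 m from the base axis. Payload 5.4 kg.
Tool frame: the origin (TCP) lies at the very end of the fingers, on their centre line; the grasp point (between the pads) lies bot.tcp_to_grasp behind it (bot.tcp_to_grasp is the distance from the TCP to the grasp point, in m); y points along the fingers, x is the direction in which the jaws open and shut, and the axes are right-handed (so a half turn about y gives the same grasp; the last joint's range is limited). The gripper opens to 85 mm and grips with 20 to 120 N. Pads are 22 mm wide; open, the fingers measure 114 mm over their backs; the gripper's body (76 mm by 85 mm) begins 54 mm behind the grasp point. The pads swing forward as they close: fully open they stand 13 mm farther back than shut.
Start: joints at [-1.509, 0.158, 1.597, -0, 1.386, -0.21], TCP at [0.154, -0.554, 0.201] pointing down, gripper open.
Joint ranges: [-2.91, 2.91], [-0.94, 2.29], [0.18, 2.7], [-1.29, 4.43], [0.17, 2.64], [-3, 3]. Speed limits (rad/s): [2.57, 2.57, 3.14, 3.14, 3.14, 3.14].

### API

Orientations are given as a rotation vector (axis times angle).
In Python, from cell import bot, eyes, workorder gives the robot as it stands. The module is installed in compiled form; this text tells all that it offers.
- The arm moves only by the shell command python3 -m crank 'ROWS' [OPENING]. ROWS is JSON, a list of rows, each an object of numbers: "tx", "ty", "tz": the shift along the tool's x, y, z in m; "wx", "wy", "wz": the turn, a rotation vector about the tool's x, y, z in degrees. In form: [{"tx": .., "ty": .., "tz": .., "wx": .., "wy": .., "wz": ..}, ...]. A call has exactly 5 rows; each row is the pose to reach, as a shift and turn from the pose commanded when the call began, along the tool's axes at that moment; what a row does not reach only later rows make up. A row lasts 1/8 s, in which the tool goes at most 62.5 mm and 10.7 degrees, less where a joint would pass 70% of its speed; a pose out of reach is approached as far as the arm can. A call with a gripper value outside its range is refused whole. OPENING is the closure, from -1 (fully open) to 1 (shut), set as the call begins (- or left out, the last holds). The fingers move at their own pace and stop on an object; the grip force is fixed at half the most. Time passes only in rows, so rows that repeat a pose let the fingers close, or fill a call up. It gives the time, the measured TCP pose, the force and the opening at its end, in the units of the state.
- bot.observe(): the state, without advancing time (a new reading comes with each control period).
- eyes.read_camera(name): name is "scene" or "top" or "wrist"; returns a dict with "pixels" (480x640x3 uint8, blue, green, red), "fx", "fy", "cx", "cy" (pixels), "dist_coeffs" ([k1, k2, p1, p2, k3] as OpenCV has them; the pictures are not rectified), "world_from_camera" (4x4, takes a point from camera to world coordinates). Camera axes: x right, y down, z forward; pixel columns grow to the right and rows downward; lengths in m; the calibration is good to about 2 mm. A picture is of the moment at which its call begins. There is no depth.
- workorder.sign_off(): hands the job in, once; it reports no verdict.
Trained networks look in the newest picture that a camera, given by its name, has taken for a name from the list of things; names that differ only in an ending like _2 or _b are one class to them, and where a whole thing is asked for, a point or a joint stands for the part that bears it (a point fixed in the world has none). Each returns a list of dicts, best first, with "score" (0 to 1); they miss things now and then, are a little off and sometimes report something else, mostly with a low value. They report only what shows in the picture. A call takes as long as a camera call.
- eyes.search_frame(query, camera): "point" ([column, row] in pixels, amid what is visible of it).
- eyes.trace(query, camera): "pixels" (480x640 bool, what is visible of it) and "point" ([column, row] in pixels, amid what is visible of it).
The state is a dict: "clock": time; "joint_pos": joint angles; "qd": joint speeds; "joint_torque": joint torques, N m; "position": TCP position; "orientation": TCP orientation; "force": force on the tool from outside, world axes, zero at the start; "ft_torque": the same for the moment, N m; "width": finger opening in m.
Only numpy, scipy, OpenCV 4.12 (cv2) and the standard library are available. Lean on these libraries where they do the work, as an engineer would, in place of code of your own. Each camera call takes 0.05 s, during which the arm holds its last target. There are 200 camera calls.

## Working session

There is one attempt and no reset: what is moved stays moved. The work goes in short steps, Python scripts to look and compute and a shell command to move; the robot and the scene stay as the last step left them, time stands still between calls to the robot, and variables do not carry over. Pictures are saved under pics/ and viewed, about 8 in all and at most 12, crops included, and the job is handed in when it is done.

```bash
mkdir -p pics
cat > h.py <<'E'
import numpy as np,cv2
from cell import bot,eyes,workorder
from scipy.spatial.transform import Rotation as R
def cam(n,save=None):
    c=eyes.read_camera(n)
    if save: cv2.imwrite('pics/'+save,c['pixels'])
    return c
def ray(c,p):
    K=np.array([[c['fx'],0,c['cx']],[0,c['fy'],c['cy']],[0,0,1]])
    u=cv2.undistortPoints(np.array([[p]],float),K,np.array(c['dist_coeffs'],float)).ravel()
    T=np.array(c['world_from_camera']);return T[:3,3],T[:3,:3]@np.array([u[0],u[1],1])
def atz(c,p,z):
    o,d=ray(c,p);return o+d*(z-o[2])/d[2]
def proj(c,X):
    K=np.array([[c['fx'],0,c['cx']],[0,c['fy'],c['cy']],[0,0,1]])
    T=np.linalg.inv(np.array(c['world_from_camera']))
    return cv2.projectPoints(np.array(X,float).reshape(-1,1,3),cv2.Rodrigues(T[:3,:3])[0],T[:3,3],K,np.array(c['dist_coeffs'],float))[0].reshape(-1,2)
E
python3 - <<'E'
from h import *
s=bot.observe();print({k:np.round(v,3) for k,v in s.items()},bot.tcp_to_grasp)
for n in('top','scene'):
    c=cam(n,n+'1.png');print(n,np.round(c['world_from_camera'],3).tolist())
    for q,z in(('brass_nut',.028),('checked_nozzle',.05),('waiting_nozzle',.05),('lens_centre',.104),('ring_centre',.172),('fixture',.095),('index_pin',.15)):
        for r in eyes.search_frame(q,n)[:2]: print(q,np.round(r['score'],2),np.round(r['point']),np.round(atz(c,r['point'],z),3))
E
```

```text
{'clock': np.float64(0.0), 'joint_pos': array([-1.509,  0.159,  1.598,  0.   ,  1.386, -0.21 ]), 'qd': array([-0.   , -0.002, -0.   , -0.001, -0.   ,  0.   ]), 'joint_torque': array([-2.0000e-03, -3.9601e+01, -3.3143e+01, -0.0000e+00,  9.0000e-03,
        0.0000e+00]), 'position': array([ 0.154, -0.553,  0.2  ]), 'orientation': array([-1.324,  1.008, -1.005]), 'force': array([1.072, 0.237, 0.075]), 'ft_torque': array([ 0.014, -0.004, -0.022]), 'width': np.float64(0.086)} 0.0187
top [[-0.016, -0.991, 0.134, 0.48], [-1.0, 0.013, -0.028, 0.0], [0.026, -0.135, -0.991, 0.972], [0.0, 0.0, 0.0, 1.0]]
brass_nut 0.48 [388. 219.] [ 0.649 -0.155  0.028]
waiting_nozzle 0.47 [292. 200.] [0.682 0.029 0.05 ]
lens_centre 0.82 [340. 236.] [ 0.605 -0.056  0.104]
fixture 0.71 [341. 247.] [ 0.588 -0.058  0.095]
scene [[-0.756, -0.244, 0.607, 0.097], [-0.655, 0.285, -0.7, 0.558], [-0.002, -0.927, -0.375, 0.448], [0.0, 0.0, 0.0, 1.0]]
checked_nozzle 0.61 [301. 256.] [ 0.69  -0.068  0.05 ]
waiting_nozzle 0.76 [275. 280.] [0.655 0.039 0.05 ]
lens_centre 0.62 [345. 240.] [ 0.596 -0.091  0.104]
ring_centre 0.89 [351. 219.] [ 0.547 -0.045  0.172]
fixture 0.56 [352. 287.] [0.484 0.034 0.095]
index_pin 0.9 [351. 208.] [ 0.622 -0.142  0.15 ]
```

View pics/top1.png

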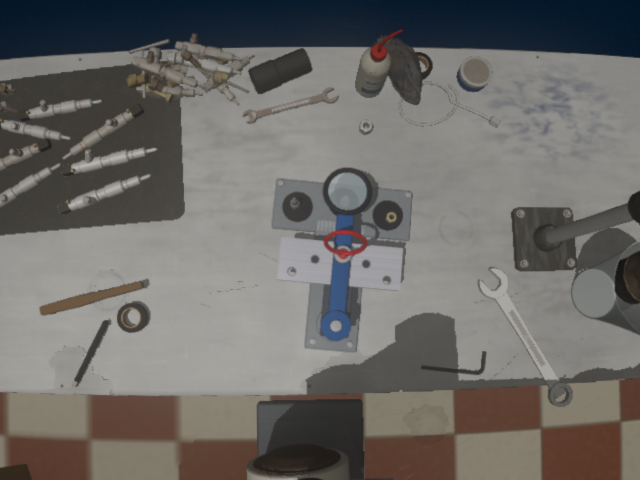

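View pics/scene1.png

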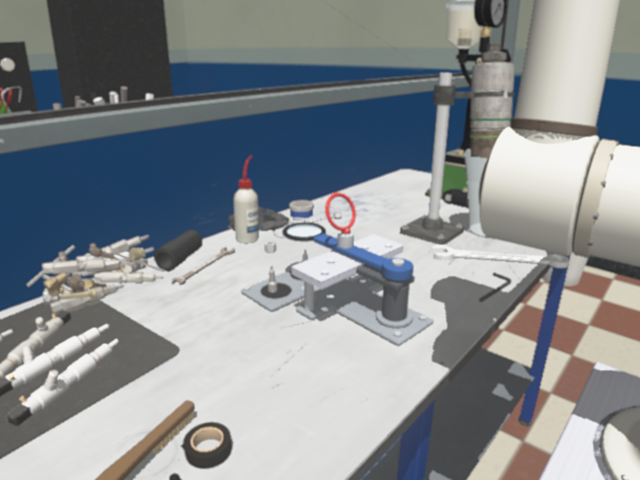

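The top view shows the pivot at about (336,326), the lens at (348,190), the nut at (391,216) on the right-hand pad (world -y), and the waiting nozzle at (295,203) on the left-hand pad. The scene view shows the ring upright at (341,211). So the swing goes to -0.384 rad.

```bash
cat >> h.py <<'E'
def red(c,box):
    b,g,r=[c['pixels'][...,i].astype(int) for i in range(3)]
    m=((r>110)&(g<90)&(b<90)).astype(np.uint8);k=np.zeros_like(m);x0,y0,x1,y1=box;k[y0:y1,x0:x1]=1
    n,l,s,_=cv2.connectedComponentsWithStats(m*k)
    j=1+np.argmax(s[1:,4]);ys,xs=np.nonzero(l==j)
    return cv2.fitEllipse(cv2.convexHull(np.c_[xs,ys].astype(np.int32)))
def tri(rs):
    A=0;b=0
    for o,d in rs:
        d=d/np.linalg.norm(d);P=np.eye(3)-np.outer(d,d);A=A+P;b=b+P@o
    return np.linalg.solve(A,b)
E
python3 - <<'E'
from h import *
t=cam('top');s=cam('scene')
pv=atz(t,(336,326),.110);ln=atz(t,(348,190),.108)
a=np.arctan2(*(ln-pv)[[1,0]]);print('pivot',pv,'lens',ln,np.linalg.norm((ln-pv)[:2]),'ang deg',np.degrees(a))
print('ring pred',pv[:2]+.12*np.array([np.cos(a),np.sin(a)]))
e1=red(t,(310,220,380,262));e2=red(s,(320,185,362,240));print(e1,e2)
print('ring tri',tri([ray(t,e1[0]),ray(s,e2[0])]))
print('ring top',atz(t,e1[0],.172))
print('nut',atz(t,(391,216),.028),'wait',atz(t,(295,203),.05))
M=R.from_rotvec(bot.observe()['orientation']).as_matrix();print(np.round(M,3))
E
```

```text
pivot [ 0.45109375 -0.04603268  0.11      ] lens [ 0.68656647 -0.07194172  0.108     ] 0.2368938233743284 ang deg -6.278992895574853
ring pred [ 0.57037388 -0.05915706]
((344.5367126464844, 243.2680206298828), (28.317672729492188, 41.23658752441406), 92.67218017578125) ((340.9740295410156, 209.19287109375), (24.361574172973633, 32.46831130981445), 153.40414428710938)
ring tri [ 0.58259133 -0.05897265  0.1779671 ]
ring top [ 0.58398705 -0.0589545   0.172     ]
nut [ 0.65413037 -0.15983013  0.028     ] wait [0.67662854 0.02264875 0.05      ]
[[ 0.268 -0.     0.963]
 [-0.963  0.     0.268]
 [-0.    -1.     0.   ]]
```

```bash
cat >> h.py <<'E'
def goal(pos,head_deg,pitch=45):
    """world target -> shift/turn in the present tool axes"""
    h=np.radians(head_deg);p=np.radians(pitch)
    y=np.array([np.cos(p)*np.cos(h),np.cos(p)*np.sin(h),-np.sin(p)]);x=np.array([np.sin(h),-np.cos(h),0])
    G=np.c_[x,y,np.cross(x,y)];s=bot.observe();M=R.from_rotvec(s['orientation']).as_matrix()
    print('shift mm',np.round(1e3*M.T@(np.array(pos)-s['position']),1),'turn',np.round(np.degrees(R.from_matrix(M.T@G).as_rotvec()),1))
E
python3 -m crank '[{"tx":-0.03,"ty":-0.02,"tz":0.035,"wx":0,"wy":4,"wz":0},{"tx":-0.07,"ty":-0.05,"tz":0.08,"wx":0,"wy":9,"wz":0},{"tx":-0.11,"ty":-0.08,"tz":0.125,"wx":0,"wy":14,"wz":0},{"tx":-0.15,"ty":-0.1,"tz":0.17,"wx":0,"wy":18,"wz":0},{"tx":-0.18,"ty":-0.1,"tz":0.215,"wx":0,"wy":22,"wz":0}]' 1
python3 - <<'E'
from h import *
s=bot.observe();print(np.round(s['joint_pos'],2))
goal((.513,-.051,.243),-6.3)
E
```

```text
clock: 1.52
position: [0.3133, -0.3231, 0.3029]
orientation: [-1.153, 1.29, -1.298]
force: [1.3, -0.3, -0.3]
width: -0.0
[-1.07 -0.23  1.78  0.    1.59  0.62]
shift mm [-293.6   59.3  166.8] turn [44.8 -0.2  0.3]
```

```bash
python3 -m crank '[{"tx":-0.05,"ty":0,"tz":0.02,"wx":8,"wy":0,"wz":0},{"tx":-0.1,"ty":0,"tz":0.05,"wx":17,"wy":0,"wz":0},{"tx":-0.15,"ty":0,"tz":0.08,"wx":26,"wy":0,"wz":0},{"tx":-0.2,"ty":0.01,"tz":0.11,"wx":35,"wy":0,"wz":0},{"tx":-0.25,"ty":0.02,"tz":0.14,"wx":44,"wy":0,"wz":0}]' 1
python3 - <<'E'
from h import *
s=bot.observe();print(np.round(s['joint_pos'],2))
goal((.513,-.051,.243),-6.3)
E
```

```text
clock: 2.15
position: [0.4802, -0.0905, 0.2817]
orientation: [-0.595, 0.666, -1.586]
force: [-0.1, -0.4, -0.4]
width: 0.0002
[-0.74 -0.88  2.4   0.51  1.01  0.8 ]
shift mm [-43.   47.3  -6.9] turn [ 0.6 -0.1  0.2]
```

```bash
python3 -m crank '[{"tx":-0.015,"ty":0.01,"tz":0},{"tx":-0.03,"ty":0.02,"tz":-0.004},{"tx":-0.043,"ty":0.035,"tz":-0.007},{"tx":-0.043,"ty":0.045,"tz":-0.007},{"tx":-0.043,"ty":0.045,"tz":-0.007}]' 1
python3 - <<'E'
from h import *
s=bot.observe();print(np.round(s['joint_pos'],2))
goal((.513,-.051,.243),-6.3)
w=cam('wrist','w1.png');sc=cam('scene','s2.png')
rc=np.array([.583,-.06,.172]);print(proj(w,rc))
try:
    ew=red(w,(0,0,640,480));es=red(sc,(320,185,362,240));print(ew,es,tri([ray(w,ew[0]),ray(sc,es[0])]))
except Exception as e: print(e)
E
```

```text
[-0.74 -0.88  2.4   0.51  1.01  0.8 ]
shift mm [-43.   47.3  -6.9] turn [ 0.6 -0.1  0.2]
[[276.30271172 225.13132986]]
((270.1863098144531, 227.58303833007812), (46.39991760253906, 68.9949951171875), 120.19969940185547) ((337.8621520996094, 220.8937225341797), (12.923619270324707, 29.365507125854492), 136.3792266845703) [ 0.5868157  -0.05376312  0.15753846]invalid input at $[0]: expected keys tx, ty, tz, wx, wy, wz
```

View pics/w1.png

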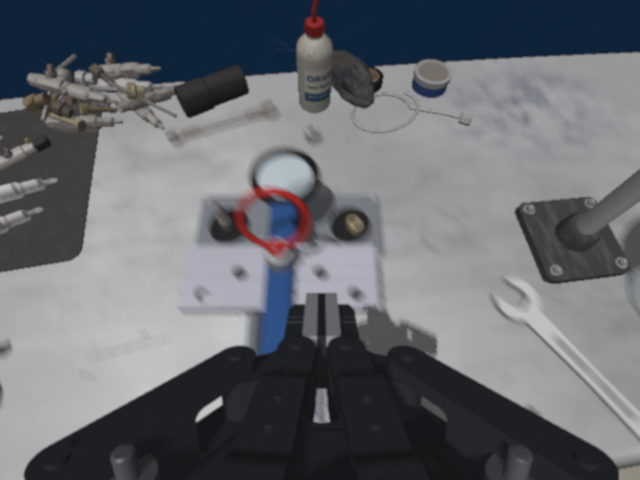

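The wrist view shows the ring at about (273,219), against a prediction of (276,225). The shut fingertips are at (321,297), narrower than the ring opening. The move was refused because the turn keys were missing, so I'm repeating it.

```bash
python3 -m crank '[{"tx":-0.015,"ty":0.01,"tz":0,"wx":0,"wy":0,"wz":0},{"tx":-0.03,"ty":0.02,"tz":-0.004,"wx":0,"wy":0,"wz":0},{"tx":-0.043,"ty":0.035,"tz":-0.007,"wx":0,"wy":0,"wz":0},{"tx":-0.043,"ty":0.047,"tz":-0.007,"wx":0,"wy":0,"wz":0},{"tx":-0.043,"ty":0.047,"tz":-0.007,"wx":0,"wy":0,"wz":0}]' 1
python3 - <<'E'
from h import *
s=bot.observe();print(np.round(s['joint_pos'],2))
goal((.513,-.051,.243),-6.3)
w=cam('wrist','w2.png')
a=np.radians(-6.3);u=np.array([np.cos(a),np.sin(a),0]);v=np.array([-np.sin(a),np.cos(a),0]);t=np.array([0,0,1])*np.cos(.436)+u*np.sin(.436)
ew=red(w,(150,50,500,330));print(ew)
b,g,r=[w['pixels'][...,i].astype(int) for i in range(3)]
ys,xs=np.nonzero((r>110)&(g<90)&(b<90)&(np.arange(480)[:,None]>100));P=np.c_[xs,ys].astype(float)
# fit ring centre (x,y) with z fixed .172: torus centreline r=.0315 vs red pixels
from scipy.optimize import least_squares
th=np.linspace(0,2*np.pi,120)
def f(q):
    C=np.array([q[0],q[1],.172+q[2]]);L=proj(w,C+.0315*(np.cos(th)[:,None]*v+np.sin(th)[:,None]*t))
    D=np.linalg.norm(P[:,None]-L[None],axis=2);return np.r_[D.min(1),D.min(0),q[2]*3e3]
o=least_squares(f,[.583,-.06,0],loss='soft_l1',x_scale=.01,diff_step=1e-3);print(o.x,np.abs(f(o.x)).mean(),np.abs(f([.583,-.06,0])).mean())
im=w['pixels'].copy()
C=np.array([o.x[0],o.x[1],.172+o.x[2]])
for p in proj(w,C+.0315*(np.cos(th)[:,None]*v+np.sin(th)[:,None]*t)): cv2.circle(im,tuple(int(k) for k in p),0,(0,255,0),-1)
cv2.imwrite('pics/w2.png',im)
E
```

```text
clock: 2.88
position: [0.5115, -0.0516, 0.2416]
orientation: [-0.602, 0.673, -1.582]
force: [-0.3, -0.5, 0.5]
width: 0.0002
[-0.53 -0.73  2.4   0.41  0.79  0.96]
shift mm [-0.8 -0.1  2. ] turn [ 1.1 -0.1  0.1]
((322.3532409667969, 225.28790283203125), (78.56356048583984, 84.23772430419922), 91.98067474365234)
[ 0.58386761 -0.06058994  0.00241861] 2.1869317784744786 2.66442585603646
```

View pics/w2.png

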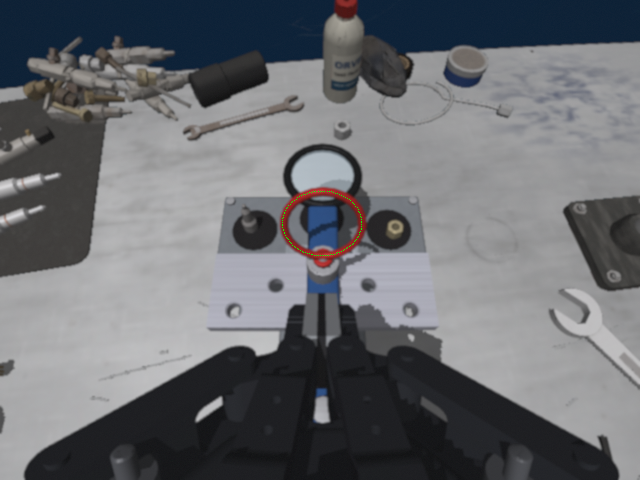

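Overlay fits the ring well: centre (0.584, -0.061, 0.173). Next I insert the shut fingertip.

```bash
python3 -c "
from h import *
goal((.6037,-.0628,.154),-6.3)"
python3 -m crank '[{"tx":-0.001,"ty":0.03,"tz":0.002,"wx":1,"wy":0,"wz":0},{"tx":-0.001,"ty":0.06,"tz":0.002,"wx":1,"wy":0,"wz":0},{"tx":-0.001,"ty":0.085,"tz":0.002,"wx":1,"wy":0,"wz":0},{"tx":-0.001,"ty":0.11,"tz":0.002,"wx":1,"wy":0,"wz":0},{"tx":-0.001,"ty":0.125,"tz":0.002,"wx":1,"wy":0,"wz":0}]' 1
python3 - <<'E'
from h import *
s=bot.observe();print(np.round(s['joint_pos'],2))
goal((.6037,-.0628,.154),-6.3)
M=R.from_rotvec(s['orientation']).as_matrix();print('world z in tool',np.round(M[2],3))
E
```

```text
shift mm [  0.5 127.9   5.5] turn [ 1.  -0.1  0.1]
clock: 3.55
position: [0.6001, -0.0612, 0.1535]
orientation: [-0.587, 0.658, -1.587]
force: [-0.7, 0.1, -0.7]
width: 0.0001
[-0.43 -0.24  2.29  0.6   0.4   0.78]
shift mm [1.2 2.3 3. ] turn [ 0.  -0.1  0.1]
world z in tool [-0.    -0.707  0.707]
```

```bash
python3 -m crank '[{"tx":0.001,"ty":-0.002,"tz":0.007,"wx":0,"wy":0,"wz":0},{"tx":0.001,"ty":-0.007,"tz":0.012,"wx":0,"wy":0,"wz":0},{"tx":0.001,"ty":-0.012,"tz":0.017,"wx":0,"wy":0,"wz":0},{"tx":0.001,"ty":-0.017,"tz":0.022,"wx":0,"wy":0,"wz":0},{"tx":0.001,"ty":-0.017,"tz":0.022,"wx":0,"wy":0,"wz":0}]' 1
cat >> h.py <<'E'
def state(name=None):
    s=bot.observe();print('t',np.round(s['clock'],2),'j',np.round(s['joint_pos'],2),'p',np.round(s['position'],4),'F',np.round(s['force'],1))
    if name:
        c=cam('scene');im=cv2.resize(c['pixels'][150:350,230:450],None,fx=3,fy=3,interpolation=cv2.INTER_CUBIC);cv2.imwrite('pics/'+name,im)
E
python3 -c "
from h import *
state('s3.png')"
```

```text
clock: 4.18
position: [0.6033, -0.062, 0.1826]
orientation: [-0.586, 0.655, -1.588]
force: [0.0, -0.1, 0.5]
width: -0.0005
t 4.18 j [-0.43 -0.29  2.26  0.52  0.46  0.87] p [ 0.6033 -0.062   0.1826] F [ 0.  -0.1  0.5]
```

View pics/s3.png

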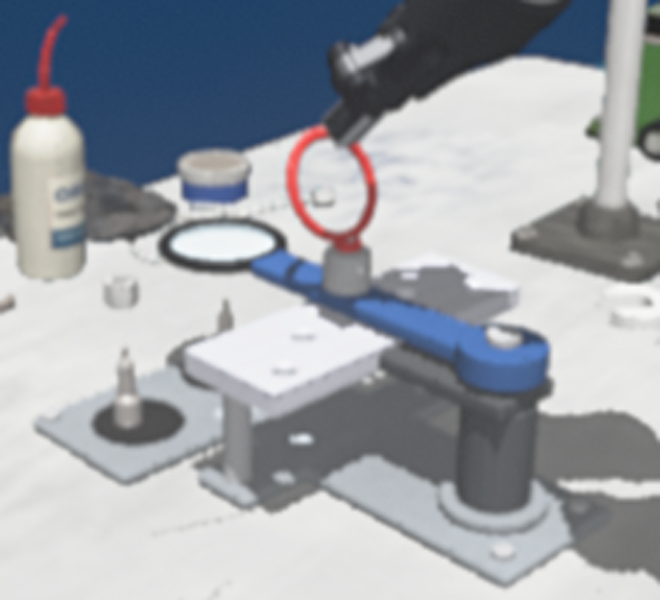

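Run:
```python
from h import *
c=cam('scene');s=bot.observe();M=R.from_rotvec(s['orientation']).as_matrix();f=M[:,1]
for d in (0,-.02,-.04,-.06): 
    p=s['position']+d*f;print(d,np.round(p,3),(proj(c,p)-[230,150])*3)
w=cam('wrist','w4.png')
for d in (0,-.02): print((proj(w,s['position']+d*f)))
rc=np.array([.584,-.0606,.173]);print('ring scene',(proj(c,rc)-[230,150])*3,'top',(proj(c,rc+[.0133,0,.0285])-[230,150])*3)
```

```text
0 [ 0.603 -0.062  0.181] [[308.29805236 164.30578575]]
-0.02 [ 0.589 -0.06   0.195] [[325.17270137 147.13894085]]
-0.04 [ 0.575 -0.058  0.209] [[342.65928218 129.35182468]]
-0.06 [ 0.561 -0.057  0.224] [[360.78897538 110.91297493]]
[[320.81403181 283.38384621]]
[[320.72124934 300.39117808]]
ring scene [[331.35596676 184.19767854]] top [[314.50664613 134.04193622]]
```

View pics/w4.png

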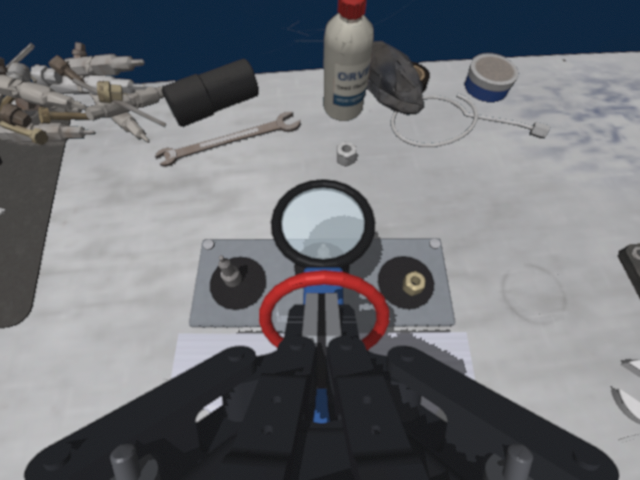

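Run:
```python
from h import *
c=cam('scene');s=bot.observe();M=R.from_rotvec(s['orientation']).as_matrix();f=M[:,1]
im=cv2.resize(c['pixels'][170:245,300:400],None,fx=8,fy=8,interpolation=cv2.INTER_CUBIC)
for d in (0,-.02,-.04):
    p=(proj(c,s['position']+d*f)[0]-[300,170])*8;cv2.circle(im,tuple(int(k) for k in p),3,(0,255,0),-1)
rc=np.array([.584,-.0606,.173])
p=(proj(c,rc)[0]-[300,170])*8;cv2.circle(im,tuple(int(k) for k in p),3,(255,255,0),-1)
cv2.imwrite('pics/s5.png',im)
```

```text
(no output)
```

View pics/s5.png

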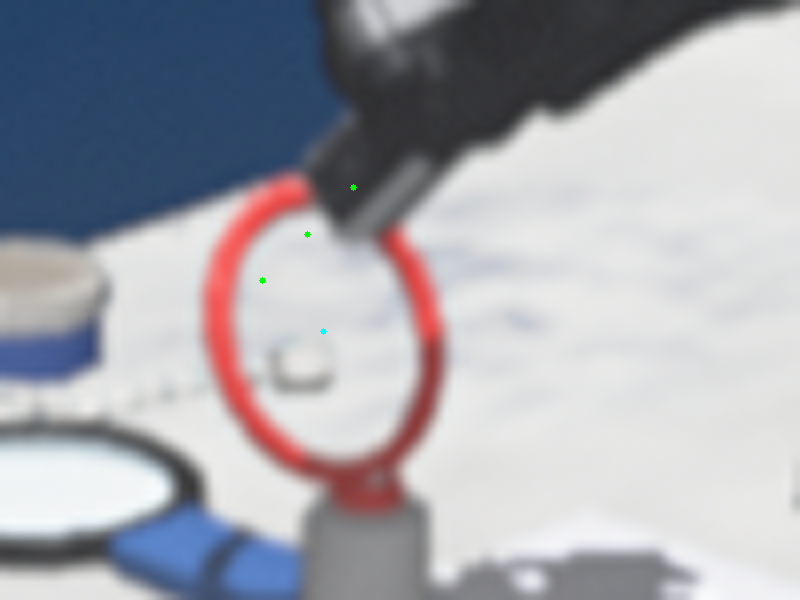

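Run:
```python
from h import *
c=cam('scene');w=cam('wrist');t=cam('top','t6.png');s=bot.observe();M=R.from_rotvec(s['orientation']).as_matrix()
X=tri([ray(c,(341.9,196.9)),ray(w,(321,295))]);print(X,'in tool mm',1e3*M.T@(X-s['position']))
print('tcp in top',proj(t,s['position']),proj(c,s['position']))
im=cv2.resize(t['pixels'][180:300,265:425],None,fx=5,fy=5,interpolation=cv2.INTER_CUBIC)
for d in (0,-.02,-.04):
    p=(proj(t,s['position']+d*M[:,1])[0]-[265,180])*5;cv2.circle(im,tuple(int(k) for k in p),3,(0,255,0),-1)
cv2.imwrite('pics/t6.png',im)
```

```text
[ 0.58630362 -0.06193846  0.20027558] in tool mm [  2.13284089 -25.39482624   2.48564585]
tcp in top [[346.33072113 230.9144598 ]] [[332.7907891  205.09169091]]
```

View pics/t6.png

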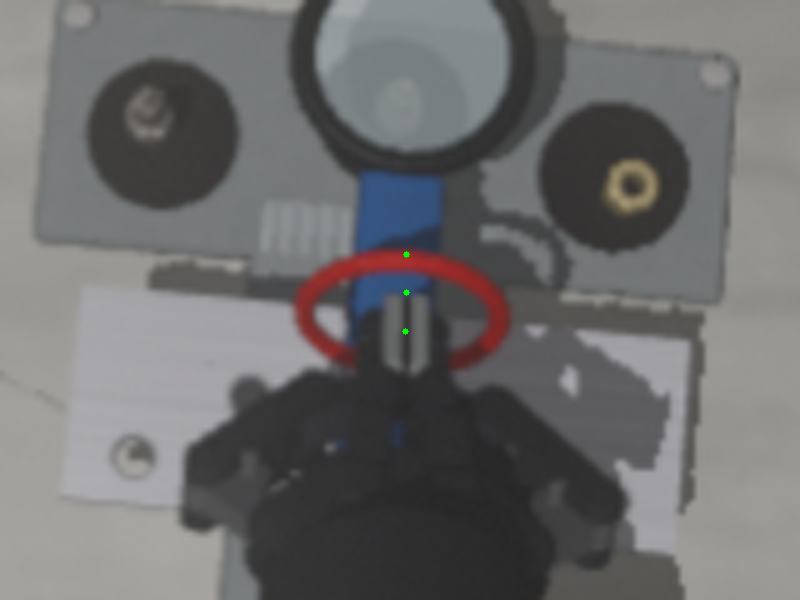

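The pictures agree that the real shut fingertip sits about 24 mm behind the reported TCP. The top view (reprojected points) and the scene and wrist views together (triangulated) both show it. The lift therefore slipped out of the ring and moved nothing. I'll back off, lower, and insert with that offset included.

```bash
python3 -m crank '[{"tx":0,"ty":-0.03,"tz":0,"wx":0,"wy":0,"wz":0},{"tx":0,"ty":-0.03,"tz":-0.01,"wx":0,"wy":0,"wz":0},{"tx":0,"ty":-0.02,"tz":-0.021,"wx":0,"wy":0,"wz":0},{"tx":0,"ty":0,"tz":-0.021,"wx":0,"wy":0,"wz":0},{"tx":0,"ty":0.0,"tz":-0.021,"wx":0,"wy":0,"wz":0}]' 1
python3 -c "
from h import *
state();goal((.615,-.064,.142),-6.3)"
```

```text
clock: 5.15
position: [0.5871, -0.0596, 0.1633]
orientation: [-0.589, 0.662, -1.585]
force: [-0.5, 0.0, 0.1]
width: 0.0001
t 5.15 j [-0.44 -0.31  2.32  0.56  0.44  0.81] p [ 0.5871 -0.0596  0.1633] F [-0.5  0.   0.1]
shift mm [ 1.3 35.   5. ] turn [ 0.2 -0.1  0. ]
```

```bash
python3 -m crank '[{"tx":0.001,"ty":0.005,"tz":0.004,"wx":0,"wy":0,"wz":0},{"tx":0.001,"ty":0.015,"tz":0.005,"wx":0,"wy":0,"wz":0},{"tx":0.001,"ty":0.025,"tz":0.005,"wx":0,"wy":0,"wz":0},{"tx":0.001,"ty":0.035,"tz":0.005,"wx":0,"wy":0,"wz":0},{"tx":0.001,"ty":0.035,"tz":0.005,"wx":0,"wy":0,"wz":0}]' 1
python3 - <<'E'
from h import *
state();goal((.615,-.064,.142),-6.3)
c=cam('scene');im=cv2.resize(c['pixels'][170:245,300:400],None,fx=5,fy=5,interpolation=cv2.INTER_CUBIC)
t=cam('top');i2=cv2.resize(t['pixels'][205:280,310:380],None,fx=5,fy=5,interpolation=cv2.INTER_CUBIC)
cv2.imwrite('pics/c7.png',cv2.resize(np.hstack([im,i2]),None,fx=.94,fy=.94))
E
```

```text
clock: 5.78
position: [0.6162, -0.0642, 0.1445]
orientation: [-0.588, 0.658, -1.586]
force: [-0.3, 0.9, 0.1]
width: 0.0003
t 5.78 j [-0.42 -0.17  2.26  0.64  0.37  0.75] p [ 0.6162 -0.0642  0.1445] F [-0.3  0.9  0.1]
shift mm [-0.1  0.9 -2.6] turn [ 0.  -0.1  0.1]
```

View pics/c7.png

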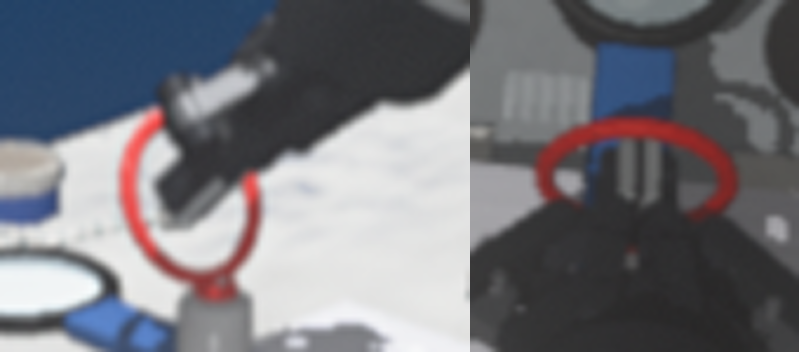

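The wire now crosses over the fingertip in both views, so it is through, but hooked only shallowly. I'll go a little further out while lifting to contact.

```bash
python3 -m crank '[{"tx":0,"ty":0.003,"tz":0.004,"wx":0,"wy":0,"wz":0},{"tx":0,"ty":0.005,"tz":0.008,"wx":0,"wy":0,"wz":0},{"tx":0,"ty":0.004,"tz":0.011,"wx":0,"wy":0,"wz":0},{"tx":0,"ty":0.002,"tz":0.014,"wx":0,"wy":0,"wz":0},{"tx":0,"ty":0.002,"tz":0.014,"wx":0,"wy":0,"wz":0}]' 1
python3 -c "
from h import *
state()"
python3 -m crank '[{"tx":0,"ty":-0.002,"tz":0.002,"wx":0,"wy":0,"wz":0},{"tx":0,"ty":-0.004,"tz":0.004,"wx":0,"wy":0,"wz":0},{"tx":0,"ty":-0.006,"tz":0.006,"wx":0,"wy":0,"wz":0},{"tx":0,"ty":-0.007,"tz":0.007,"wx":0,"wy":0,"wz":0},{"tx":0,"ty":-0.007,"tz":0.007,"wx":0,"wy":0,"wz":0}]' 1
python3 - <<'E'
from h import *
state()
c=cam('scene');im=cv2.resize(c['pixels'][170:245,300:400],None,fx=5,fy=5,interpolation=cv2.INTER_CUBIC)
t=cam('top');i2=cv2.resize(t['pixels'][205:280,310:380],None,fx=5,fy=5,interpolation=cv2.INTER_CUBIC)
cv2.imwrite('pics/c8.png',cv2.resize(np.hstack([im,i2]),None,fx=.94,fy=.94))
E
```

```text
clock: 6.5
position: [0.6264, -0.065, 0.1521]
orientation: [-0.589, 0.659, -1.585]
force: [-0.4, -0.1, -5.4]
width: -0.0003
t 6.5 j [-0.41 -0.16  2.22  0.6   0.38  0.79] p [ 0.6264 -0.065   0.1521] F [-0.4 -0.1 -5.4]
clock: 7.12
position: [0.6266, -0.065, 0.1625]
orientation: [-0.588, 0.659, -1.586]
force: [-5.5, 0.5, -7.5]
width: -0.0003
t 7.12 j [-0.41 -0.18  2.22  0.57  0.4   0.83] p [ 0.6266 -0.065   0.1625] F [-5.5  0.5 -7.5]
```

View pics/c8.png

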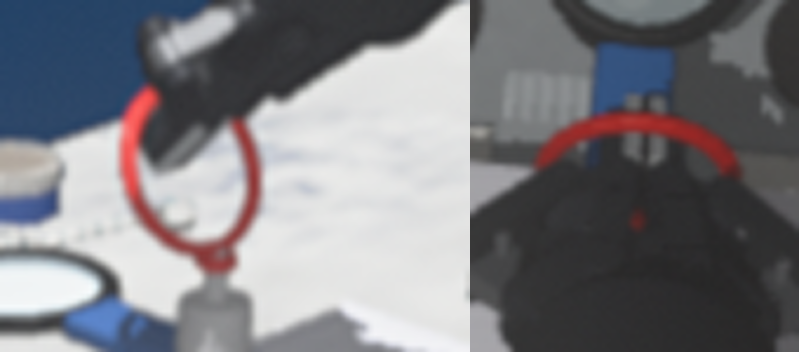

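The finger is hooked: the tip shows past the wire in the top view and the pin shank is visible above the housing. I'll measure the lift from the red stem, then raise further.

```bash
cat >> h.py <<'E'
def stem(px):
    b,g,r=[px[...,i].astype(int) for i in range(3)]
    m=(r>100)&(g<0.55*r)&(b<0.55*r);m[:, :315]=0;m[:,375:]=0;m[:170]=0;m[250:]=0
    ys,xs=np.nonzero(m);k=ys>=ys.max()-2;return ys.max(),xs[k].mean()
def lift():
    c=cam('scene');a=stem(cv2.imread('pics/scene1.png'));b=stem(c['pixels'])
    p=proj(c,[[.571,-.059,.14],[.571,-.059,.15]]);print('stem rest',a,'now',b,'px per 10mm',p[1]-p[0])
E
python3 -c "
from h import *
lift()"
python3 -m crank '[{"tx":0,"ty":-0.001,"tz":0.001,"wx":0,"wy":0,"wz":0},{"tx":0,"ty":-0.002,"tz":0.002,"wx":0,"wy":0,"wz":0},{"tx":0,"ty":-0.003,"tz":0.003,"wx":0,"wy":0,"wz":0},{"tx":0,"ty":-0.003,"tz":0.003,"wx":0,"wy":0,"wz":0},{"tx":0,"ty":-0.003,"tz":0.003,"wx":0,"wy":0,"wz":0}]' 1
python3 -c "
from h import *
state();lift()"
```

```text
stem rest (np.int64(232), np.float64(345.4)) now (np.int64(226), np.float64(345.0769230769231)) px per 10mm [ 0.10422808 -5.20716338]
clock: 7.9
position: [0.6267, -0.0651, 0.1667]
orientation: [-0.588, 0.659, -1.586]
force: [-5.2, -0.1, -6.4]
width: 0.0003
t 7.9 j [-0.41 -0.18  2.21  0.55  0.41  0.84] p [ 0.6267 -0.0651  0.1667] F [-5.2 -0.1 -6.4]
stem rest (np.int64(232), np.float64(345.4)) now (np.int64(224), np.float64(345.1333333333333)) px per 10mm [ 0.10422808 -5.20716338]
```

```bash
python3 -m crank '[{"tx":0,"ty":-0.001,"tz":0.001,"wx":0,"wy":0,"wz":0},{"tx":0,"ty":-0.002,"tz":0.002,"wx":0,"wy":0,"wz":0},{"tx":0.005,"ty":-0.002,"tz":0.002,"wx":0,"wy":1.2,"wz":-1.2},{"tx":0.011,"ty":-0.002,"tz":0.002,"wx":0,"wy":2.6,"wz":-2.6},{"tx":0.017,"ty":-0.003,"tz":0.001,"wx":0,"wy":4,"wz":-4}]' 1
cat >> h.py <<'E'
PV=np.array([.451,-.046])
def arm():
    t=cam('top')
    for r in eyes.trace('lens_centre','top')[:1]:
        ys,xs=np.nonzero(r['pixels']);print('trace',r['score'],xs.min(),xs.max(),ys.min(),ys.max())
    g=cv2.medianBlur(cv2.cvtColor(t['pixels'],cv2.COLOR_BGR2GRAY),3);sub=g[150:240,320:430]
    H=cv2.HoughCircles(sub,cv2.HOUGH_GRADIENT,1.5,30,param1=100,param2=15,minRadius=18,maxRadius=28)
    if H is not None:
        for x,y,r in H[0][:2]:
            X=atz(t,(x+320,y+150),.108)[:2]-PV;print('circle',x+320,y+150,r,'R',np.hypot(*X),'ang rel start',np.arctan2(X[1],X[0])+.1096)
    s=bot.observe();d=s['position'][:2]-PV;M=R.from_rotvec(s['orientation']).as_matrix()
    print('tcp r,ang rel',np.hypot(*d),np.arctan2(d[1],d[0])+.1096,'head',np.degrees(np.arctan2(M[1,1],M[0,1])))
E
python3 -c "
from h import *
state();lift();arm()"
```

```text
clock: 8.57
position: [0.6236, -0.0819, 0.1698]
orientation: [-0.562, 0.697, -1.679]
force: [-0.4, 1.1, -6.9]
width: -0.0004
t 8.57 j [-0.39 -0.19  2.21  0.36  0.37  1.1 ] p [ 0.6236 -0.0819  0.1698] F [-0.4  1.1 -6.9]
stem rest (np.int64(232), np.float64(345.4)) now (np.int64(221), np.float64(349.6)) px per 10mm [ 0.10422808 -5.20716338]
trace 0.81 332 384 169 252
circle 359.75 192.75 19.65 R 0.2350861542491028 ang rel start -0.08956897228608676
circle 395.75 212.25 23.7 R 0.22332727325023546 ang rel start -0.3999013546324922
tcp r,ang rel 0.176550297448512 -0.09522710140540841 head -12.024961496300973
```

```bash
python3 -c "
from h import *
goal((.6168,-.1062,.170),-20);goal((.6065,-.1297,.170),-28.3)"
```

```text
shift mm [25.2 -1.2 -1.4] turn [ 0.   5.6 -5.6]
shift mm [50.4 -4.8 -5.1] turn [  0.   11.5 -11.5]
```

```bash
python3 -m crank '[{"tx":0.010,"ty":0,"tz":0,"wx":0,"wy":2.3,"wz":-2.3},{"tx":0.020,"ty":-0.001,"tz":-0.001,"wx":0,"wy":4.5,"wz":-4.5},{"tx":0.030,"ty":-0.002,"tz":-0.002,"wx":0,"wy":7,"wz":-7},{"tx":0.040,"ty":-0.003,"tz":-0.0033,"wx":0,"wy":9.2,"wz":-9.2},{"tx":0.049,"ty":-0.0045,"tz":-0.005,"wx":0,"wy":11.3,"wz":-11.3}]' 1
python3 -m crank '[{"tx":0,"ty":0,"tz":0,"wx":0,"wy":0,"wz":0},{"tx":0,"ty":0,"tz":0,"wx":0,"wy":0,"wz":0},{"tx":0,"ty":0,"tz":0,"wx":0,"wy":0,"wz":0},{"tx":0,"ty":0,"tz":0,"wx":0,"wy":0,"wz":0},{"tx":0,"ty":0,"tz":0,"wx":0,"wy":0,"wz":0}]' 1
python3 -c "
from h import *
state();lift();arm();goal((.6065,-.1297,.170),-28.3)"
```

```text
clock: 9.35
position: [0.6069, -0.1286, 0.1697]
orientation: [-0.48, 0.805, -1.938]
force: [-3.3, 2.6, -7.1]
width: 0.0001
clock: 9.98
position: [0.607, -0.1286, 0.1699]
orientation: [-0.482, 0.803, -1.936]
force: [-4.4, 2.5, -6.9]
width: 0.0001
t 9.98 j [-0.35 -0.17  2.2  -0.29  0.35  1.95] p [ 0.607  -0.1286  0.1699] F [-4.4  2.5 -6.9]
stem rest (np.int64(232), np.float64(345.4)) now (np.int64(218), np.float64(366.0833333333333)) px per 10mm [ 0.10422808 -5.20716338]
trace 0.89 358 420 181 257
circle 395.75 204.75 19.5 R 0.23536557468971261 ang rel start -0.37403562925102085
circle 343.25 210.75 27.15 R 0.19923855051743253 ang rel start 0.02553197256789412
tcp r,ang rel 0.17657338675660583 -0.3774200568402295 head -28.061490224939856
shift mm [ 1.2 -0.1  0.1] turn [ 0.   0.2 -0.2]
```

```bash
python3 -m crank '[{"tx":0.0012,"ty":0.003,"tz":-0.003,"wx":0,"wy":0,"wz":0},{"tx":0.0012,"ty":0.006,"tz":-0.006,"wx":0,"wy":0,"wz":0},{"tx":0.0012,"ty":0.009,"tz":-0.009,"wx":0,"wy":0,"wz":0},{"tx":0.0012,"ty":0.012,"tz":-0.012,"wx":0,"wy":0,"wz":0},{"tx":0.0012,"ty":0.015,"tz":-0.015,"wx":0,"wy":0,"wz":0}]' 1
python3 - <<'E'
from h import *
state();lift();arm()
c=cam('scene');im=cv2.resize(c['pixels'][165:265,300:400],None,fx=4,fy=4,interpolation=cv2.INTER_CUBIC)
t=cam('top');i2=cv2.resize(t['pixels'][175:275,325:425],None,fx=4,fy=4,interpolation=cv2.INTER_CUBIC)
cv2.imwrite('pics/c9.png',np.hstack([im,i2]))
E
```

```text
clock: 10.75
position: [0.6076, -0.1301, 0.1502]
orientation: [-0.479, 0.799, -1.937]
force: [-5.0, 1.7, -0.4]
width: 0.0
t 10.75 j [-0.35 -0.13  2.21 -0.34  0.3   1.99] p [ 0.6076 -0.1301  0.1502] F [-5.   1.7 -0.4]
stem rest (np.int64(232), np.float64(345.4)) now (np.int64(228), np.float64(366.15384615384613)) px per 10mm [ 0.10422808 -5.20716338]
trace 0.95 358 421 182 258
circle 397.25 206.25 18.6 R 0.23418247150718896 ang rel start -0.3890806033099068
circle 353.75 210.75 27.15 R 0.2014257817734953 ang rel start -0.0655379936030499
tcp r,ang rel 0.17771024323446766 -0.3835314594332846 head -28.02920421938886
```

View pics/c9.png

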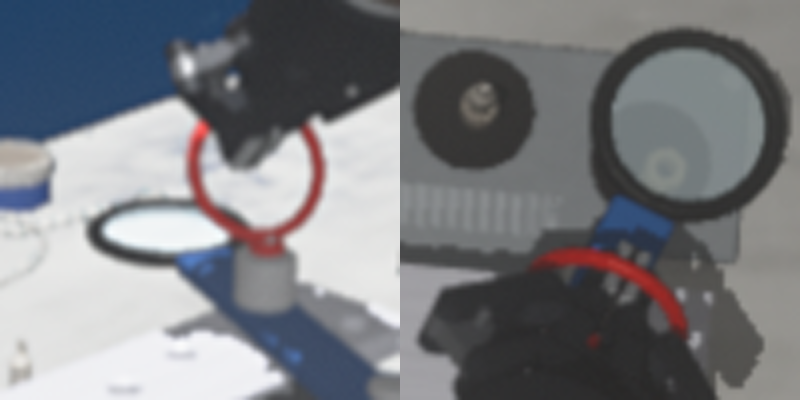

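```bash
python3 -m crank '[{"tx":0,"ty":-0.002,"tz":-0.002,"wx":0,"wy":0,"wz":0},{"tx":0,"ty":-0.003,"tz":-0.003,"wx":0,"wy":0,"wz":0},{"tx":0,"ty":-0.003,"tz":-0.005,"wx":0,"wy":0,"wz":0},{"tx":0,"ty":-0.003,"tz":-0.007,"wx":0,"wy":0,"wz":0},{"tx":0,"ty":-0.003,"tz":-0.007,"wx":0,"wy":0,"wz":0}]' 1
cat >> h.py <<'E'
def seat(a=-.384):
    c=cam('scene');b=stem(c['pixels']);A=a-.1096
    P=lambda ang,z:proj(c,[*(PV+.12*np.array([np.cos(ang),np.sin(ang)])),z])[0]
    off=np.array(stem(cv2.imread('pics/scene1.png')))-P(-.1096,.135)[::-1]
    print('stem now',b,'seated pred',P(A,.135)[::-1]+off,'+5mm',P(A,.14)[::-1]+off)
E
python3 -c "
from h import *
state();seat();arm()"
```

```text
clock: 11.62
position: [0.6003, -0.1264, 0.1459]
orientation: [-0.481, 0.802, -1.937]
force: [0.3, -0.4, -0.3]
width: -0.0002
t 11.62 j [-0.35 -0.15  2.23 -0.35  0.29  2.  ] p [ 0.6003 -0.1264  0.1459] F [ 0.3 -0.4 -0.3]
stem now (np.int64(228), np.float64(366.0769230769231)) seated pred [227.07204944 365.79127158] +5mm [224.54315319 365.88668708]
trace 0.73 356 421 182 265
circle 395.75 206.25 19.65 R 0.23294083251154363 ang rel start -0.3790021206470494
circle 353.75 210.75 27.15 R 0.2014257817734953 ang rel start -0.0655379936030499
tcp r,ang rel 0.1697571994383156 -0.38428656334674793 head -28.056823867227617
```

The stem is at row 228, the seated row for that hole (resting on the plate would be about 221), and the contact force has gone. Next I withdraw along the finger axis.

```bash
python3 -m crank '[{"tx":0,"ty":-0.015,"tz":0,"wx":0,"wy":0,"wz":0},{"tx":0,"ty":-0.035,"tz":0,"wx":0,"wy":0,"wz":0},{"tx":0,"ty":-0.06,"tz":0,"wx":0,"wy":0,"wz":0},{"tx":0,"ty":-0.09,"tz":0,"wx":0,"wy":0,"wz":0},{"tx":0,"ty":-0.12,"tz":0,"wx":0,"wy":0,"wz":0}]' 1
python3 -c "
from h import *
state()"
python3 -m crank '[{"tx":0,"ty":-0.02,"tz":0.02,"wx":0,"wy":0,"wz":0},{"tx":0,"ty":-0.04,"tz":0.04,"wx":0,"wy":0,"wz":0},{"tx":0,"ty":-0.06,"tz":0.06,"wx":0,"wy":0,"wz":0},{"tx":0,"ty":-0.06,"tz":0.06,"wx":0,"wy":0,"wz":0},{"tx":0,"ty":-0.06,"tz":0.06,"wx":0,"wy":0,"wz":0}]' 1
python3 - <<'E'
from h import *
state();seat();arm()
c=cam('scene');im=cv2.resize(c['pixels'][165:315,250:400],(400,400),interpolation=cv2.INTER_CUBIC)
t=cam('top');i2=cv2.resize(t['pixels'][165:315,275:425],(400,400),interpolation=cv2.INTER_CUBIC)
cv2.imwrite('pics/c10.png',np.hstack([im,i2]))
E
```

```text
clock: 12.4
position: [0.5249, -0.0862, 0.2315]
orientation: [-0.481, 0.802, -1.937]
force: [0.6, 1.1, 0.4]
width: -0.0
t 12.4 j [-0.31 -0.56  2.34 -0.23  0.59  1.89] p [ 0.5249 -0.0862  0.2315] F [0.6 1.1 0.4]
clock: 13.02
position: [0.525, -0.0864, 0.3142]
orientation: [-0.483, 0.804, -1.936]
force: [-0.8, -0.9, -0.6]
width: -0.0001
t 13.02 j [-0.31 -0.62  2.21 -0.18  0.78  1.83] p [ 0.525  -0.0864  0.3142] F [-0.8 -0.9 -0.6]
stem now (np.int64(227), np.float64(365.4)) seated pred [227.07204944 365.79127158] +5mm [224.54315319 365.88668708]
trace 0.89 339 420 183 315
circle 397.25 206.25 18.6 R 0.23418247150718896 ang rel start -0.3890806033099068
circle 352.25 210.75 27.15 R 0.2010113300348406 ang rel start -0.05264932503291947
tcp r,ang rel 0.084220108363881 -0.3902681386138409 head -28.09457376999882
```

View pics/c10.png

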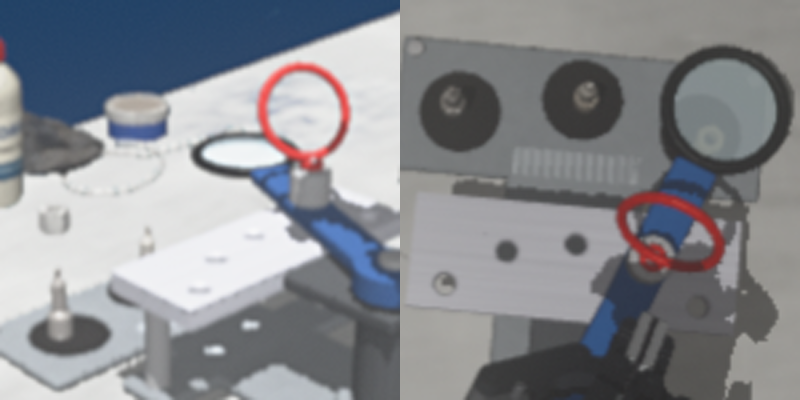

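The lens is over the nut, both nozzles are standing, the ring stem is down on the housing, and the gripper is clear.

```bash
python3 -c "
from h import *
print(workorder.sign_off())"
```

```text
the job is handed in; nothing more can be done
None
```

The lens arm now sits one hole to the right, over the brass nut, with the pin down in that hole. I hooked the shut fingertip under the ring, lifted the pin about 18 mm and swung the arm. I then lowered the pin, backed out and handed the job in at about 13 s of the 51 s allowed.

**Last checks:**
- **Arm angle:** about -0.38 to -0.39 rad in the top view, against -0.384 for the hole.
- **Pin:** the ring stem is at image row 227, and 227.1 is expected for a seated pin. Resting on the plate would show at about row 221. One pixel is about 2 mm, so a gap under 2 mm would not show.
- **Nut and nozzles:** both nozzles are still standing on their pads, and the nut shows through the lens on its own.
- **Gripper:** clear of everything, about 0.2 m above the arm, with forces within sensor noise.

**What disagreed or went wrong:**
- **Fingertip offset:** the pictures put the real shut fingertip about 24 mm behind the reported TCP. Because of that, my first lift slipped out of the ring without moving anything, and I corrected for it on the second try.
- **Side force:** while lowering, something (probably the ring against the finger linkage) pushed back with about 5 N until I backed off.
- **Refused move:** one command was refused for missing keys and moved nothing.

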